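# Put three lab vessels back on their own stations

### The arm

A 6-joint arm with a two-finger parallel gripper is mounted at the origin on the work surface. World frame = base frame: x ahead of the robot, y to its left, z up, the work surface at z = 0. Lengths are in m, angles in rad, forces in N, time in s.
With the tool pointing down it reaches from about 0.375 to 0.9 m from the base axis. Payload 3.1 kg.
Tool frame: the origin (TCP) lies on the centre line of the jaws, within the pads' length; the fingertips stand 19 mm ahead of it and the grasp point (between the pads) is the TCP; y points along the fingers, x is the direction in which the jaws open and shut, and the axes are right-handed (so a half turn about y gives the same grasp; the last joint's range is limited). The gripper opens to 85 mm and grips with 20 to 120 N. Pads are 22 mm wide; open, the fingers measure 114 mm over their backs; the gripper's body (76 mm by 85 mm) begins 54 mm behind the grasp point. The pads swing forward as they close: fully open they stand 13 mm farther back than shut.
Start: joints at [-0.178, 0.527, 1.433, -0, 1.181, -0.178], TCP at [0.625, 0, 0.25] pointing down, gripper open.
Joint ranges: [-3.08, 3.08], [-0.75, 2.2], [0.22, 2.44], [-1.43, 4.57], [0, 2.65], [-2.85, 2.85]. Speed limits (rad/s): [2.79, 2.79, 3.14, 3.14, 3.14, 3.14].

### API

Orientations are given as a unit quaternion [x, y, z, w].
In Python, from station import * gives the robot as it stands.
- The arm moves only by the tool step_arm, never from a script. Its argument "moves" is a list of rows, each a list of 7 numbers: the turn, a rotation vector about the tool's x, y, z in rad, then the shift along the tool's x, y, z in cm, then the closure, from -1 (fully open) to 1 (shut). A call has 1 to 12 rows; each row is the pose to reach, as a shift and turn from the pose measured when the call began, along the tool's axes at that moment; what a row does not reach only later rows make up. A row lasts 1/8 s, in which the tool goes at most 62.5 mm and 10.7 degrees, less where a joint would pass 70% of its speed; a pose out of reach is approached as far as the arm can. A call with a gripper value outside its range is refused whole. The fingers move at their own pace and stop on an object; "grip_force" is the grip in N (left out, the last holds). Time passes only in rows, so rows that repeat a pose let the fingers close. It gives the time, the measured TCP pose, the force and the opening at its end, in the units of the state.
- sense(): the state, without advancing time (a new reading comes with each control period).
- snapshot(name): name is "scene" or "side" or "wrist"; returns a dict with "frame" (420x560x3 uint8, red, green, blue), "z_map" (420x560 float32, m along the optical axis (not along the pixel's ray), 0 where there is no reading), "vfov" (degrees; the focal length in pixels is half the picture's height over the tangent of half this angle, whatever the lens; pixels are square), "cx", "cy" (the principal point, pixels), "xyz" and "orientation" of the camera in the world. Camera axes: x right, y down, z forward; pixel columns grow to the right and rows downward; lengths in m; the calibration is good to about 2 mm. A picture is of the moment at which its call begins.
- sign_off(): hands the job in, once; it reports no verdict.
The state is a dict: "t": time; "q": joint angles; "qd": joint speeds; "tau": joint torques, N m; "tcp_pos": TCP position; "tool_rot": TCP orientation; "force": force on the tool from outside, world axes, zero at the start; "ft_torque": the same for the moment, N m; "finger_gap": opening from 0.0 (shut) to 1.0 (fully open).
Only numpy, scipy, OpenCV 4.12 (cv2) and the standard library are available. Lean on these libraries where they do the work, as an engineer would, in place of code of your own. Each camera call takes 0.05 s, during which the arm holds its last target.

### The job

The three closed vessels stand on one another's stations. Using the empty white tile as the halfway spot for one of them, swap them round so that the squat titration cell stands in the middle of the stirrer's plate, the conical flask in the middle of the balance's pan and the amber bottle in the middle of the drip dish. Keep the vessels upright, set each one down gently instead of dropping it, and leave the open beaker, the petri dish and the spatula where they are.

Things in the scene. Friction and masses are not known exactly. Their poses are not given: they have to be found in the camera images.
- cell: Squat closed titration cell: clear glass cylinder 68 mm dia., 58 mm high, white lid on it 71 mm dia., 10 mm thick (three flat black dots on top), with an upright round white grip, 28 mm dia., on the lid's centre, from 68 to 104 mm above the underside. 0.18 to 0.35 kg. Origin: centre of the underside; z up. Starts on another vessel's station.
- flask: Closed conical flask of clear glass: 72 mm dia. at the foot, narrowing to a 28 mm neck at 70 mm height, lip 34 mm dia. at 90 to 94 mm, fixed round grey stopper 32 mm dia. from 94 to 124 mm above the underside. 0.14 to 0.28 kg. Origin: centre of the underside; z up. Starts on another vessel's station.
- bottle: Amber glass reagent bottle with a plain paper band: 58 mm in diameter up to 70 mm height, shoulder narrowing to a 32 mm neck at 82 mm, black round screw cap (fixed) 40 mm in diameter from 86 to 118 mm above the underside. 0.21 to 0.42 kg. Origin: centre of the underside; z up. Starts on another vessel's station.
- stirrer: Magnetic stirrer, fixed: white box 125 x 110 mm, 36 mm high, with a round white plate 96 mm in diameter whose top is 42 mm above the bench; a small black knob on its front end. Origin: on the bench under the centre of the plate (the box reaches 75 mm from it along -x, 50 mm along +x). The cell's station.
- balance: Balance, fixed: grey box 140 x 110 mm, 30 mm high, with a round steel pan 100 mm in diameter whose top is 40 mm above the bench; a small green display on top in front of the pan. Origin: on the bench under the centre of the pan (the box reaches 90 mm from it along -x, 50 mm along +x). The flask's station.
- dish: Low round white drip dish, fixed: 106 mm across the rim, 12 mm high, wall 4 mm; inside flat floor about 92 mm in diameter, 5 mm above the bench. Origin: on the bench under its centre. The bottle's station.
- tile: Flat square white ceramic tile, fixed, 130 x 130 mm, 6 mm thick: the free spot, empty at the start. Origin: on the bench under its centre; sides along x and y.
- beaker: Open empty glass beaker, 64 mm across the rim, 75 mm high, standing by itself on the bench: to be left alone. Origin: centre of the underside.
- petri: Closed flat round glass petri dish, 94 mm in diameter, 18 mm high, on the bench: to be left alone. Origin: centre of the underside.
- spatula: Thin steel lab spatula 160 mm long, up to 14 mm wide, 4 mm thick, lying flat on the bench along its x axis: to be left alone. Origin: middle of its underside.
Things that resemble listed ones, but are neither listed nor needed, are in the scene too. What is shaped like the flask but blue is not meant. Leave any purple look-alike of the bottle alone.

How it is judged:
By the outcome, as a careful person would: the job done as asked, in the order asked, and still so for the second after the job is handed in, with the robot touching nothing.
It also fails if it takes over 120 s, if anything falls off the work surface, if the arm or the gripper's body presses on something with over 40 N, if the wrist force passes 120 N, or if a joint passes its speed limit or range.

## Working session

There is one attempt and no reset: what is moved stays moved. The work goes in short steps, Python scripts to look and compute and a tool call to move; the robot and the scene stay as the last step left them, time stands still between calls to the robot, and variables do not carry over. Pictures are saved under pics/ and viewed, and the job is handed in when it is done.

Besides the shell and the picture viewer there is one more tool, called after "Emit:" in YAML: its name, and indented under it one key for each argument. step_arm: Moves the arm, as the interface text tells. Its arguments: {"type":"object","properties":{"moves":{"type":"array","items":{"type":"array","items":{"type":"number"}}},"grip_force":{"type":"number"}},"required":["moves"]}

```bash
mkdir -p pics; ls
cat > h.py <<'E'
from station import *
import numpy as np, cv2
from scipy.spatial.transform import Rotation as R
def snap(n,f):
    s=snapshot(n); cv2.imwrite('pics/'+f+'.png',s['frame'][:,:,::-1]); np.savez('pics/'+f+'.npz',**s); return s
def foc(s): return s['frame'].shape[0]/2/np.tan(np.radians(float(s['vfov']))/2)
def ray(s,u,v):
    f=foc(s); d=np.array([(u-s['cx'])/f,(v-s['cy'])/f,1.0]); return R.from_quat(s['orientation']).apply(d)
def plane(s,u,v,z):
    d=ray(s,u,v); o=np.array(s['xyz']); return o+d*(z-o[2])/d[2]
def cloud(s):
    f=foc(s); z=s['z_map']; v,u=np.mgrid[:z.shape[0],:z.shape[1]]
    p=np.stack([(u-s['cx'])/f*z,(v-s['cy'])/f*z,z],-1)
    return R.from_quat(s['orientation']).apply(p.reshape(-1,3)).reshape(p.shape)+np.array(s['xyz'])
E
python3 - <<'E'
from h import *
print(sense())
for n in('scene','side','wrist'):
    s=snap(n,n+'0'); print(n,s['xyz'],s['orientation'],s['vfov'],s['cx'],s['cy'])
E
```

```text
pics
{'t': 0.0, 'q': array([-1.78508515e-01,  5.28501270e-01,  1.43391637e+00, -2.06340731e-05,
        1.18139766e+00, -1.78483647e-01]), 'qd': array([ 0.00156868, -0.00165365, -0.00074332, -0.00031716, -0.00099713,
       -0.00087719]), 'tau': array([ 2.50220628e-04, -4.42344439e+01, -1.78024775e+01, -2.06930472e-04,
        8.36740597e-03,  2.24214921e-05]), 'tcp_pos': array([6.24315973e-01, 1.42173352e-04, 2.49307538e-01]), 'tool_rot': array([-0.70697346,  0.00078055,  0.00076852,  0.70723923]), 'force': array([ 0.47731701, -0.67927988,  1.04784381]), 'ft_torque': array([-0.03736955, -0.00137305, -0.02621758]), 'finger_gap': 1.0006399163819581}
scene [ 0.96855948 -0.86725815  0.78877986] [ 0.86929047  0.22599084 -0.10007241 -0.42807444] 43.387175470924475 281.17228820530266 207.6586371919454
side [0.42682099 0.74401522 0.74076356] [-0.07145962  0.90579503 -0.41626757  0.03391457] 48.464429857524905 283.28020775575726 204.26819844288914
wrist [0.62414424 0.07042915 0.37271689] [ 9.90248899e-01  4.47676925e-04 -2.35722130e-04  1.39308517e-01] 71.04259619370283 280.6514731262361 209.48621396861637
```

View pics/scene0.png

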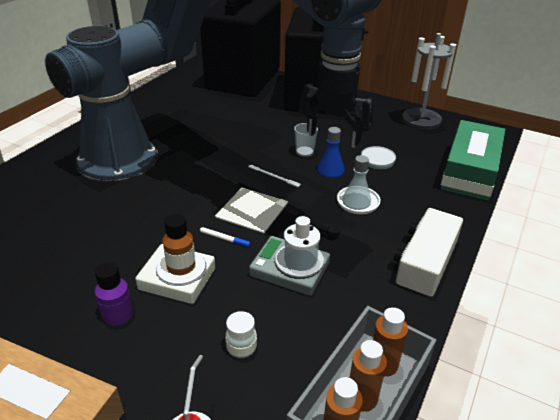

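View pics/side0.png

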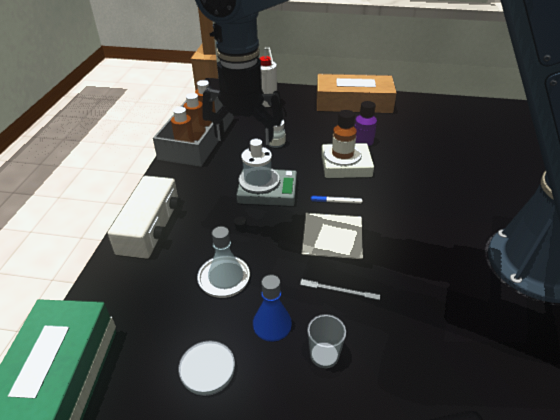

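View pics/wrist0.png

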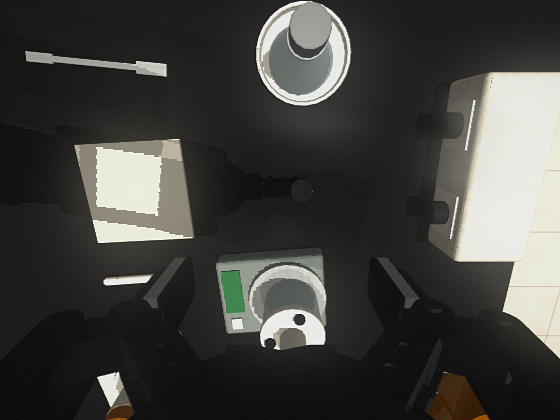

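```bash
cat > m.py <<'E'
from h import *
import sys
def sl(P,c,r,z0,z1):
    m=(np.hypot(P[...,0]-c[0],P[...,1]-c[1])<r)&(P[...,2]>z0)&(P[...,2]<z1); return P[m]
def load(n): return dict(np.load('pics/'+n+'.npz'))
if __name__=='__main__':
    for n in('scene0','side0','wrist0'):
        s=load(n)
        px={'scene0':dict(stir=(156,265),bal=(265,268),bal2=(314,288),dish=(343,203),tile=(252,210),beaker=(306,155),petri=(378,157),cellgrip=(303,222),flasktop=(362,160),bottop=(175,222),purple=(107,275),blue=(334,133)),
        'side0':dict(tile=(335,238),dish=(205,275),cellgrip=(256,143),flasktop=(221,232),bottop=(344,118),beaker=(325,355),petri=(207,367),blue=(271,283),purple=(368,107)),
        'wrist0':dict(tile=(130,180),dish=(262,50),flasktop=(312,20),cell=(290,337))}[n]
        C=cloud(s)
        for k,(u,v) in px.items(): print(n,k,np.round(C[v,u],3))
E
python3 m.py
```

```text
scene0 stir [ 0.389 -0.303  0.036]
scene0 bal [ 0.582 -0.197  0.031]
scene0 bal2 [ 0.687 -0.182  0.014]
scene0 dish [0.623 0.115 0.008]
scene0 tile [ 0.445 -0.021  0.009]
scene0 beaker [0.446 0.266 0.008]
scene0 petri [0.629 0.338 0.02 ]
scene0 cellgrip [ 0.642 -0.154  0.146]
scene0 flasktop [0.651 0.133 0.132]
scene0 bottop [ 0.442 -0.289  0.161]
scene0 purple [ 0.395 -0.428  0.119]
scene0 blue [0.54  0.222 0.126]
side0 tile [ 0.431 -0.003  0.009]
side0 dish [0.687 0.145 0.007]
side0 cellgrip [ 0.634 -0.148  0.144]
side0 flasktop [0.643 0.14  0.131]
side0 bottop [ 0.439 -0.265  0.161]
side0 beaker [0.427 0.316 0.051]
side0 petri [0.621 0.353 0.023]
side0 blue [0.529 0.242 0.126]
side0 purple [ 0.38  -0.401  0.122]
wrist0 tile [0.434 0.004 0.006]
wrist0 dish [0.603 0.152 0.004]
wrist0 flasktop [0.647 0.144 0.128]
wrist0 cell [ 0.634 -0.135  0.123]
```

```bash
cat > m2.py <<'E'
from m import *
import sys
tag=sys.argv[1] if len(sys.argv)>1 else '0'
V=[n for n in ('scene','side','wrist')]
T=dict(bottop=((.44,-.275),.04,.152,.17),celllid=((.638,-.15),.05,.103,.116),cellgrip=((.638,-.15),.03,.138,.152),flask=((.648,.138),.03,.122,.136),
 plate=((.44,-.275),.053,.039,.047),pan=((.64,-.15),.056,.037,.046),dish=((.648,.138),.062,.009,.017),tile=((.44,0),.1,.003,.012),beaker=((.43,.3),.06,.068,.085),stirbox=((.43,-.275),.1,.031,.039),balbox=((.62,-.15),.12,.026,.034),blue=((.53,.235),.03,.12,.135),petri=((.63,.35),.06,.012,.028))
for k,(c,r,a,b) in T.items():
    A=[]
    for v in V:
        P=sl(cloud(load(v+tag)),c,r,a,b)
        if len(P)>15:
            cc,rr=cv2.minEnclosingCircle(P[:,:2].astype(np.float32))
            print(k,v,len(P),'circ',np.round(cc,4),round(rr*2,4),'z',round(np.median(P[:,2]),4),'box',np.round(np.percentile(P[:,:2],[1,99],axis=0),3).tolist())
E
python3 m2.py
```

```text
bottop scene 293 circ [ 0.439  -0.2846] 0.0428 z 0.1613 box [[0.42, -0.304], [0.458, -0.267]]
bottop side 162 circ [ 0.4366 -0.2844] 0.0437 z 0.162 box [[0.416, -0.302], [0.453, -0.263]]
celllid scene 563 circ [ 0.6379 -0.1491] 0.0725 z 0.1102 box [[0.605, -0.184], [0.673, -0.118]]
celllid side 361 circ [ 0.6357 -0.1467] 0.0761 z 0.1104 box [[0.601, -0.179], [0.668, -0.113]]
celllid wrist 1875 circ [ 0.6363 -0.147 ] 0.0704 z 0.1077 box [[0.603, -0.159], [0.67, -0.113]]
cellgrip scene 139 circ [ 0.6389 -0.1485] 0.03 z 0.1455 box [[0.626, -0.163], [0.652, -0.136]]
cellgrip side 93 circ [ 0.636  -0.1492] 0.0308 z 0.1458 box [[0.622, -0.163], [0.648, -0.134]]
flask scene 120 circ [0.6485 0.1391] 0.0356 z 0.1306 box [[0.634, 0.122], [0.664, 0.154]]
flask side 201 circ [0.6447 0.1402] 0.0329 z 0.1309 box [[0.629, 0.127], [0.659, 0.156]]
flask wrist 1673 circ [0.6453 0.1402] 0.0319 z 0.1286 box [[0.631, 0.125], [0.66, 0.155]]
plate scene 622 circ [ 0.44   -0.2755] 0.1055 z 0.0438 box [[0.394, -0.326], [0.486, -0.235]]
plate side 361 circ [ 0.4398 -0.2746] 0.1055 z 0.0441 box [[0.389, -0.312
[... 1312 characters left out ...]
-0.2996] 0.0702 z 0.0352 box [[0.363, -0.326], [0.389, -0.268]]
balbox scene 1004 circ [ 0.6158 -0.1491] 0.1715 z 0.0317 box [[0.545, -0.207], [0.686, -0.093]]
balbox side 641 circ [ 0.6108 -0.1457] 0.1709 z 0.0319 box [[0.54, -0.204], [0.678, -0.09]]
balbox wrist 3224 circ [ 0.6124 -0.1477] 0.1717 z 0.0297 box [[0.543, -0.203], [0.682, -0.091]]
blue scene 82 circ [0.5337 0.2371] 0.0336 z 0.1258 box [[0.519, 0.222], [0.549, 0.252]]
blue side 243 circ [0.5298 0.2392] 0.0346 z 0.126 box [[0.515, 0.223], [0.545, 0.255]]
petri scene 525 circ [0.6296 0.3489] 0.1024 z 0.0203 box [[0.583, 0.302], [0.672, 0.392]]
petri side 2323 circ [0.6232 0.3482] 0.0961 z 0.02 box [[0.578, 0.304], [0.667, 0.394]]
```

Emit:
step_arm:
  moves:
    - [0,0,0,-2,-0.5,-2.5,-1]
    - [0,0,0,-4.5,-1,-6,-1]
    - [0,0,0,-7.5,-1.5,-9.5,-1]
    - [0,0,0,-10.5,-2,-13.5,-1]
    - [0,0,0,-13,-2.5,-17,-1]
    - [0,0,0,-15,-3,-19.5,-1]
    - [0,0,0,-15.5,-3,-20.5,-1]
    - [0,0,0,-15.5,-3,-20.5,-1]
    - [0,0,0,-15.5,-3,-20.5,-1]
  grip_force: 45

```text
t: 1.27
tcp_pos: [0.47, -0.204, 0.2794]
tool_rot: [-0.707, 0.0, 0.001, 0.707]
force: [1.1, 0.6, 0.1]
finger_gap: 1.0
```

Run:
```python
from m import *
s=snap('wrist','wrist1');q=sense();print(q['t'],q['tcp_pos'],q['tool_rot'],s['xyz'],q['force'])
C=cloud(s)
for k,(c,r,a,b) in dict(bottop=((.44,-.28),.04,.152,.17),plate=((.44,-.28),.07,.0395,.046),box=((.43,-.28),.1,.032,.038),tile=((.44,-.013),.1,.003,.012)).items():
    P=sl(C,c,r,a,b)
    if len(P)<10: print(k,len(P));continue
    cc,rr=cv2.minEnclosingCircle(P[:,:2].astype(np.float32))
    print(k,len(P),np.round(cc,4),round(2*rr,4),np.median(P[:,2]),np.round(np.percentile(P[:,:2],[.5,99.5],axis=0),4).tolist())
    if len(P)>50: print(np.round(cv2.minAreaRect(P[:,:2].astype(np.float32)*1000)[0:2],1),cv2.minAreaRect(P[:,:2].astype(np.float32)*1000)[2])
```

```text
1.325 [ 0.47003425 -0.20391739  0.27942786] [-7.06755786e-01  1.93167775e-04  1.15888965e-03  7.07456626e-01] [ 0.46967128 -0.13382554  0.40276816] [-0.70269486 -0.57285094 -0.39284528]
bottop 1356 [ 0.4359 -0.2836] 0.0404 0.15941190012313067 [[0.4176, -0.3023], [0.4552, -0.2642]]
[[ 436.2 -283.5]
 [  38.9   38.9]] 9.836256980895996
plate 1665 [ 0.4367 -0.2847] 0.0959 0.041612127385674325 [[0.39, -0.3183], [0.4834, -0.238]]
[[ 438.5 -277. ]
 [  78.9   95. ]] 75.54266357421875
box 2632 [ 0.4247 -0.2867] 0.1598 0.03544445389416548 [[0.3574, -0.3473], [0.491, -0.2252]]
[[ 424.5 -286.8]
 [ 124.2  109.2]] 10.890876770019531
tile 8574 [ 0.4453 -0.0332] 0.1664 0.005648649791190147 [[0.3749, -0.0797], [0.5043, 0.0066]]
[[449.7 -33.6]
 [150.9  89.3]] 3.1277575492858887
```

View pics/wrist1.png

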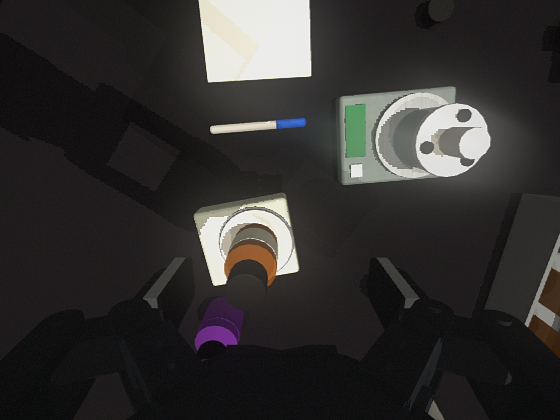

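Emit:
step_arm:
  moves:
    - [0,0,0,-1,0,-2.5,-1]
    - [0,0,0,-2.4,0,-5.5,-1]
    - [0,0,0,-3.4,1,-8,-1]
    - [0,0,0,-3.4,4,-8,-1]
    - [0,0,0,-3.4,7.5,-8,-1]
    - [0,0,0,-3.4,10.5,-8,-1]
    - [0,0,0,-3.4,12.5,-8,-1]
    - [0,0,0,-3.4,13.3,-8,-1]
    - [0,0,0,-3.4,13.3,-8,-1]
    - [0,0,0,-3.4,13.3,-8,-1]

```text
t: 2.58
tcp_pos: [0.4366, -0.2841, 0.1472]
tool_rot: [0.707, 0.0, -0.001, -0.707]
force: [0.2, 0.6, -0.0]
finger_gap: 1.0
```

Run:
```python
from h import *
q=sense();print(q['tcp_pos'],q['force']);snap('side','side2');snap('scene','scene2')
i=np.hstack([cv2.imread('pics/side2.png')[60:260,200:460],cv2.imread('pics/scene2.png')[130:330,60:320]])
cv2.imwrite('pics/c2.png',cv2.resize(i,(780,300)))
```

```text
[ 0.43655089 -0.28409776  0.1472072 ] [ 0.18099656  0.56913282 -0.01843487]
```

View pics/c2.png

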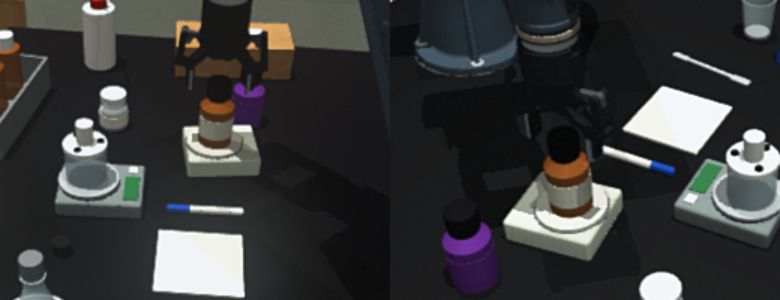

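Emit:
step_arm:
  moves:
    - [0,0,0,0,0,0,-0.5]
    - [0,0,0,0,0,0,0]
    - [0,0,0,0,0,0,0.5]
    - [0,0,0,0,0,0,1]
    - [0,0,0,0,0,0,1]
    - [0,0,0,0,0,0,1]
    - [0,0,0,0,0,0,1]
    - [0,0,0,0,0,0,1]
  grip_force: 45

```text
t: 3.68
tcp_pos: [0.4364, -0.2843, 0.1478]
tool_rot: [0.707, 0.0, -0.001, -0.707]
force: [-1.6, -0.0, 5.9]
finger_gap: 0.455
```

Emit:
step_arm:
  moves:
    - [0,0,0,0,-0.3,0,1]
    - [0,0,0,0,-1,0,1]
    - [0,0,0,0,-2,0,1]
    - [0,0,0,0,-3.5,0,1]
    - [0,0,0,0,-5,0,1]
    - [0,0,0,0,-6.5,0,1]
    - [0,0,0,0,-7.5,0,1]
    - [0,0,0,0,-8,0,1]
    - [0,0,0,0,-8,0,1]
    - [0,0,0,0,-8,0,1]

```text
t: 4.92
tcp_pos: [0.4362, -0.284, 0.2273]
tool_rot: [-0.707, -0.0, 0.001, 0.707]
force: [-0.2, 0.3, -2.8]
finger_gap: 0.456
```

Emit:
step_arm:
  moves:
    - [0,0,0,0,0,1,1]
    - [0,0,0,0,0,3,1]
    - [0,0,0,0,0,6,1]
    - [0,0,0,0.1,0,9.5,1]
    - [0,0,0,0.1,0,13,1]
    - [0,0,0,0.2,0,16.5,1]
    - [0,0,0,0.2,0,20,1]
    - [0,0,0,0.3,0,23,1]
    - [0,0,0,0.3,0,25.5,1]
    - [0,0,0,0.3,0,26.7,1]
    - [0,0,0,0.3,0,27,1]
    - [0,0,0,0.3,0,27,1]

```text
t: 6.42
tcp_pos: [0.4388, -0.0142, 0.2273]
tool_rot: [0.707, 0.0, -0.001, -0.707]
force: [0.8, -0.5, -3.2]
finger_gap: 0.453
```

Run:
```python
from h import *
q=sense();print(q['tcp_pos'],q['force']);snap('side','side3');snap('scene','scene3')
i=np.hstack([cv2.imread('pics/side3.png')[60:260,200:460],cv2.imread('pics/scene3.png')[100:300,100:360]])
cv2.imwrite('pics/c3.png',cv2.resize(i,(780,300)))
```

```text
[ 0.43884557 -0.01422598  0.22733826] [ 0.77055377 -0.45360611 -3.2481714 ]
```

View pics/c3.png

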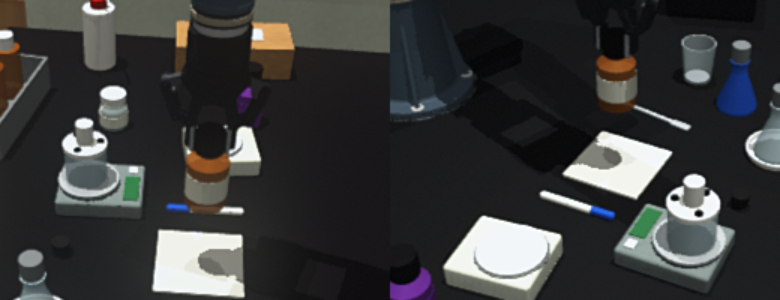

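Emit:
step_arm:
  moves:
    - [0,0,0,0,1,0,1]
    - [0,0,0,0,3,0,1]
    - [0,0,0,0,5.5,0,1]
    - [0,0,0,0,8,0,1]
    - [0,0,0,0,9.8,0,1]
    - [0,0,0,0,10.7,0,1]
    - [0,0,0,0,11.1,0,1]
    - [0,0,0,0,11.2,0,1]
    - [0,0,0,0,11.3,0,1]
    - [0,0,0,0,11.3,0,1]

```text
t: 7.78
tcp_pos: [0.4391, -0.0147, 0.1147]
tool_rot: [0.707, 0.0, -0.0, -0.707]
force: [0.6, -0.1, -2.4]
finger_gap: 0.454
```

Emit:
step_arm:
  moves:
    - [0,0,0,0,0.1,0,1]
    - [0,0,0,0,0.2,0,1]
    - [0,0,0,0,0.25,0,1]
    - [0,0,0,0,0.25,0,1]

```text
t: 8.28
tcp_pos: [0.4391, -0.0147, 0.1121]
tool_rot: [0.707, 0.0, -0.0, -0.707]
force: [0.3, -0.5, -3.8]
finger_gap: 0.455
```

Emit:
step_arm:
  moves:
    - [0,0,0,0,0.05,0,1]
    - [0,0,0,0,0.1,0,1]
    - [0,0,0,0,0.1,0,1]

```text
t: 8.65
tcp_pos: [0.4391, -0.0147, 0.1118]
tool_rot: [0.707, 0.0, -0.0, -0.707]
force: [-0.7, -0.2, 5.2]
finger_gap: 0.456
```

Emit:
step_arm:
  moves:
    - [0,0,0,0,0,0,0.1]
    - [0,0,0,0,0,0,0]
    - [0,0,0,0,0,0,-0.2]
    - [0,0,0,0,0,0,-0.6]
    - [0,0,0,0,0,0,-1]
    - [0,0,0,0,0,0,-1]
    - [0,0,0,0,0,0,-1]
    - [0,0,0,0,0,0,-1]

```text
t: 9.65
tcp_pos: [0.4391, -0.0147, 0.1117]
tool_rot: [0.707, 0.0, -0.0, -0.707]
force: [-0.0, 0.4, 0.3]
finger_gap: 1.0
```

Emit:
step_arm:
  moves:
    - [0,0,0,0,-2,0,-1]
    - [0,0,0,0,-5,0,-1]
    - [0,0,0,0,-9,0,-1]
    - [0,0,0,0,-13,0,-1]
    - [0,0,0,2,-16,-1,-1]
    - [0,0,0,6,-17,-2,-1]
    - [0,0,0,10,-17,-3,-1]
    - [0,0,0,14,-17,-4,-1]
    - [0,0,0,17.5,-17,-5,-1]
    - [0,0,0,19.5,-17,-5.5,-1]
    - [0,0,0,19.5,-17,-5.5,-1]
    - [0,0,0,19.5,-17,-5.5,-1]

```text
t: 11.15
tcp_pos: [0.6328, -0.069, 0.2814]
tool_rot: [0.707, -0.0, -0.001, -0.707]
force: [0.3, -0.4, -0.4]
finger_gap: 0.999
```

```bash
cat > w.py <<'E'
from m import *
def look(tag,T):
    s=snap('wrist',tag);q=sense();print(q['t'],q['tcp_pos'],q['force'],q['finger_gap'])
    C=cloud(s)
    for k,(c,r,a,b) in T.items():
        P=sl(C,c,r,a,b)
        if len(P)<10: print(k,len(P));continue
        F=P[:,:2].astype(np.float32)
        cc,rr=cv2.minEnclosingCircle(F); ra=cv2.minAreaRect(F*1000)
        print(k,len(P),np.round(cc,4),round(2*rr,4),'z',round(np.median(P[:,2]),4),'rect',np.round(ra[0],1),np.round(ra[1],1),round(ra[2],1))
E
python3 - <<'E'
from w import *
look('wrist4',dict(lid=((.636,-.147),.05,.103,.116),grip=((.636,-.147),.03,.138,.152),pan=((.633,-.147),.054,.038,.046),box=((.613,-.147),.12,.026,.034),bottop=((.44,-.014),.04,.115,.135)))
E
```

```text
11.2 [ 0.63275513 -0.06892038  0.28164076] [0.03606581 0.77503914 0.72131485] 1.005237081087834
lid 2090 [ 0.6367 -0.1479] 0.071 z 0.1077 rect [ 636.3 -147.6] [69.2 69.8] 0.5
grip 581 [ 0.6363 -0.1481] 0.0279 z 0.1435 rect [ 636.5 -147.4] [26.3 26.9] 36.9
pan 1553 [ 0.6324 -0.146 ] 0.0997 z 0.0397 rect [ 630.6 -133.7] [98.7 73.8] 7.6
box 3114 [ 0.6128 -0.1473] 0.1713 z 0.0298 rect [ 612.7 -147.6] [138.8 108.9] 4.9
bottop 1604 [ 0.4393 -0.0145] 0.0407 z 0.1233 rect [439.6 -14.7] [39.4 39.1] 8.7
```

View pics/wrist4.png

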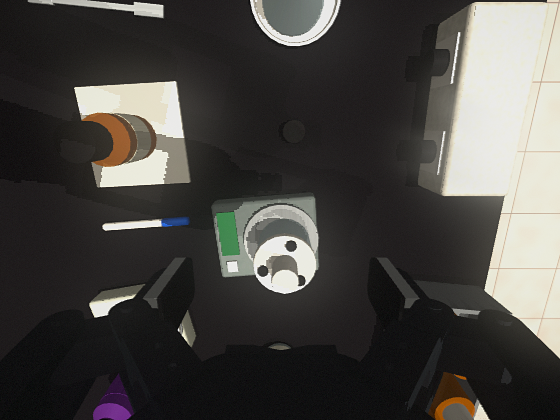

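Emit:
step_arm:
  moves:
    - [0,0,0,0.2,0,-2.5,-1]
    - [0,0,0,0.4,0,-5.5,-1]
    - [0,0,0,0.4,1,-7.5,-1]
    - [0,0,0,0.4,4,-7.9,-1]
    - [0,0,0,0.4,7.5,-7.9,-1]
    - [0,0,0,0.4,11,-7.9,-1]
    - [0,0,0,0.4,13.5,-7.9,-1]
    - [0,0,0,0.4,14.5,-7.9,-1]
    - [0,0,0,0.4,15,-7.9,-1]
    - [0,0,0,0.4,15,-7.9,-1]
    - [0,0,0,0.4,15,-7.9,-1]

```text
t: 12.58
tcp_pos: [0.6373, -0.1482, 0.1328]
tool_rot: [0.707, 0.001, -0.0, -0.707]
force: [-1.0, 0.6, 0.3]
finger_gap: 1.001
```

Emit:
step_arm:
  moves:
    - [0,0,0,0,0,0,-0.5]
    - [0,0,0,0,0,0,0]
    - [0,0,0,0,0,0,0.3]
    - [0,0,0,0,0,0,0.6]
    - [0,0,0,0,0,0,1]
    - [0,0,0,0,0,0,1]
    - [0,0,0,0,0,0,1]
    - [0,0,0,0,0,0,1]
  grip_force: 45

```text
t: 13.58
tcp_pos: [0.6372, -0.1483, 0.1331]
tool_rot: [0.707, 0.001, -0.0, -0.707]
force: [-2.9, 0.7, 5.1]
finger_gap: 0.315
```

Emit:
step_arm:
  moves:
    - [0,0,0,0,-0.3,0,1]
    - [0,0,0,0,-1,0,1]
    - [0,0,0,0,-2.5,0,1]
    - [0,0,0,0,-4.5,0,1]
    - [0,0,0,0,-6.5,0,1]
    - [0,0,0,0,-8.2,0,1]
    - [0,0,0,0,-9,0,1]
    - [0,0,0,0,-9,0,1]
    - [0,0,0,0,-9,0,1]

```text
t: 14.7
tcp_pos: [0.6365, -0.1479, 0.2222]
tool_rot: [0.707, -0.0, -0.001, -0.707]
force: [-0.3, 0.3, -2.8]
finger_gap: 0.307
```

Emit:
step_arm:
  moves:
    - [0,0,0,-1,0,-0.7,1]
    - [0,0,0,-3,0,-2,1]
    - [0,0,0,-5.5,0,-3.8,1]
    - [0,0,0,-8,0,-5.5,1]
    - [0,0,0,-11,0,-7.5,1]
    - [0,0,0,-14,0,-9.5,1]
    - [0,0,0,-16.5,0,-11.3,1]
    - [0,0,0,-18.5,0,-12.7,1]
    - [0,0,0,-19.6,0,-13.4,1]
    - [0,0,0,-20,0,-13.7,1]
    - [0,0,0,-20,0,-13.7,1]
    - [0,0,0,-20,0,-13.7,1]

```text
t: 16.2
tcp_pos: [0.4373, -0.2848, 0.2225]
tool_rot: [0.707, 0.0, -0.001, -0.707]
force: [-0.0, -0.4, -3.7]
finger_gap: 0.311
```

Run:
```python
from h import *
q=sense();print(q['tcp_pos'],q['force']);snap('side','side5');snap('scene','scene5')
i=np.hstack([cv2.imread('pics/side5.png')[60:260,200:460],cv2.imread('pics/scene5.png')[130:330,60:320]])
cv2.imwrite('pics/c5.png',cv2.resize(i,(780,300)))
```

```text
[ 0.43725009 -0.28478172  0.22250099] [-0.04608145 -0.38136922 -3.74815557]
```

View pics/c5.png

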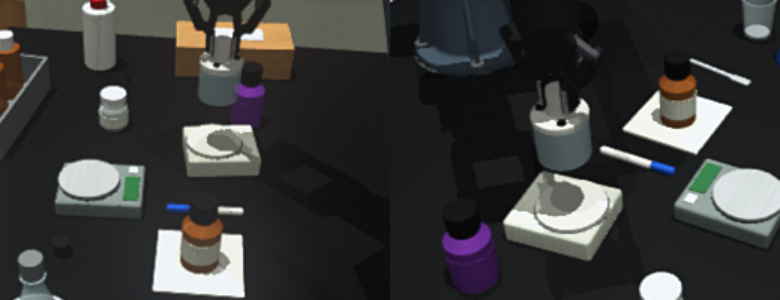

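Emit:
step_arm:
  moves:
    - [0,0,0,0,1,0,1]
    - [0,0,0,0,3,0,1]
    - [0,0,0,0,5.3,0,1]
    - [0,0,0,0,7.2,0,1]
    - [0,0,0,0,8.1,0,1]
    - [0,0,0,0,8.4,0,1]
    - [0,0,0,0,8.5,0,1]
    - [0,0,0,0,8.5,0,1]

```text
t: 17.3
tcp_pos: [0.4375, -0.285, 0.138]
tool_rot: [0.708, 0.001, -0.001, -0.707]
force: [-0.6, -0.5, -2.9]
finger_gap: 0.315
```

Emit:
step_arm:
  moves:
    - [0,0,0,0,0.08,0,1]
    - [0,0,0,0,0.16,0,1]
    - [0,0,0,0,0.2,0,1]
    - [0,0,0,0,0.2,0,1]

```text
t: 17.8
tcp_pos: [0.4375, -0.285, 0.136]
tool_rot: [0.708, 0.001, -0.001, -0.707]
force: [-0.9, -0.0, -3.6]
finger_gap: 0.312
```

Emit:
step_arm:
  moves:
    - [0,0,0,0,0.05,0,1]
    - [0,0,0,0,0.1,0,1]
    - [0,0,0,0,0.12,0,1]
    - [0,0,0,0,0.12,0,1]

```text
t: 18.3
tcp_pos: [0.4374, -0.2851, 0.1351]
tool_rot: [0.708, 0.001, -0.001, -0.707]
force: [-0.6, -0.6, 0.6]
finger_gap: 0.315
```

Emit:
step_arm:
  moves:
    - [0,0,0,0,0.04,0,1]
    - [0,0,0,0,0.04,0,1]
    - [0,0,0,0,0.04,0,0.3]
    - [0,0,0,0,0.04,0,0.1]
    - [0,0,0,0,0.04,0,-0.2]
    - [0,0,0,0,0.04,0,-0.6]
    - [0,0,0,0,0.04,0,-1]
    - [0,0,0,0,0.04,0,-1]
    - [0,0,0,0,0.04,0,-1]
    - [0,0,0,0,0.04,0,-1]

```text
t: 19.55
tcp_pos: [0.4374, -0.2851, 0.1347]
tool_rot: [0.708, 0.001, -0.001, -0.707]
force: [-0.7, -0.4, -0.4]
finger_gap: 1.001
```

Emit:
step_arm:
  moves:
    - [0,0,0,0,-1.5,0,-1]
    - [0,0,0,0,-4.5,0,-1]
    - [0,0,0,0,-8.5,0,-1]
    - [0,0,0,0,-12,2,-1]
    - [0,0,0,0,-14,5,-1]
    - [0,0,0,0,-15,7.5,-1]
    - [0,0,0,0,-15,8,-1]
    - [0,0,0,0,-15,8,-1]

```text
t: 20.55
tcp_pos: [0.4373, -0.205, 0.2848]
tool_rot: [0.708, 0.001, -0.001, -0.706]
force: [-0.1, -0.4, 0.6]
finger_gap: 0.999
```

Run:
```python
from w import *
look('wrist6',dict(lid=((.437,-.285),.05,.105,.118),grip=((.437,-.285),.03,.138,.152),plate=((.437,-.285),.054,.0395,.046),box=((.4245,-.285),.1,.032,.038)))
```

```text
20.6 [ 0.43726232 -0.20543537  0.28446897] [-0.58126938  0.16690449  0.09077723] 0.996635346417934
lid 2070 [ 0.4368 -0.2851] 0.0709 z 0.1097 rect [ 436.7 -284.2] [69.8 68.9] 1.9
grip 595 [ 0.4372 -0.2851] 0.0287 z 0.1454 rect [ 436.6 -284.6] [27.2 26.7] 54.3
plate 1241 [ 0.4365 -0.2849] 0.0961 z 0.0416 rect [ 436.8 -272. ] [69.5 94.3] 89.8
box 2525 [ 0.424  -0.2862] 0.1598 z 0.0355 rect [ 424.3 -286.5] [124.3 108.8] 10.9
```

View pics/wrist6.png

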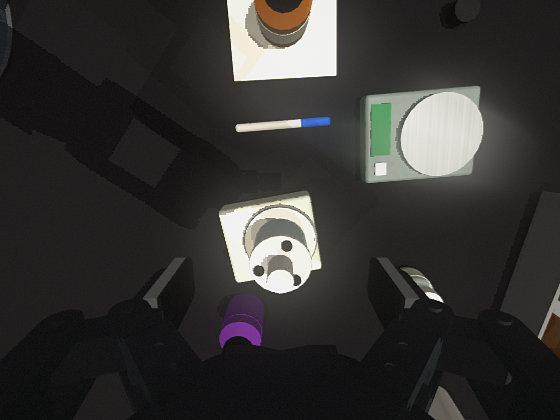

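Emit:
step_arm:
  moves:
    - [0,0,0,1,0,2,-1]
    - [0,0,0,3,0,6,-1]
    - [0,0,0,5,0,10.5,-1]
    - [0,0,0,7.5,0,15,-1]
    - [0,0,0,10,0,19.5,-1]
    - [0,0,0,12.5,0,24,-1]
    - [0,0,0,15,0,28.5,-1]
    - [0,0,0,17,0,33,-1]
    - [0,0,0,19,0,37,-1]
    - [0,0,0,20.8,0,40,-1]
    - [0,0,0,20.8,0,40.5,-1]
    - [0,0,0,20.8,0,40.5,-1]

```text
t: 22.1
tcp_pos: [0.6441, 0.1992, 0.2825]
tool_rot: [0.708, -0.0, -0.002, -0.706]
force: [-0.7, -0.7, -1.2]
finger_gap: 0.998
```

Run:
```python
from w import *
look('wrist7',dict(stop=((.6455,.140),.03,.120,.136),dish=((.6485,.145),.065,.009,.017),floor=((.6485,.145),.045,.003,.0075)))
```

```text
22.15 [0.64403952 0.19876104 0.28283955] [-0.57506995  0.89261707 -0.05417932] 1.0003358010703534
stop 739 [0.6457 0.1407] 0.0322 z 0.1284 rect [645.7 141.1] [30.  31.4] 1.1
dish 759 [0.6486 0.1454] 0.1051 z 0.0115 rect [648.7 148.1] [ 98.7 104.4] 87.7
floor 964 [0.6485 0.145 ] 0.0902 z 0.0047 rect [648.8 148.4] [82.8 89.2] 86.4
```

View pics/wrist7.png

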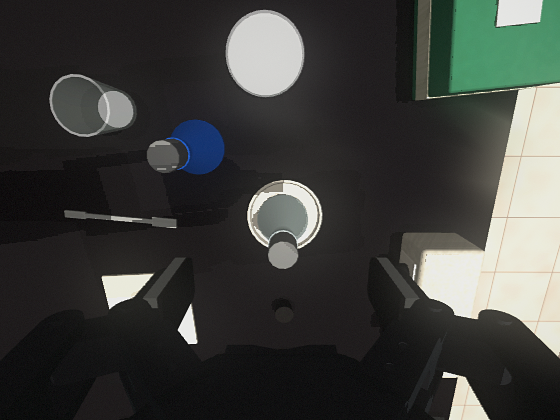

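Emit:
step_arm:
  moves:
    - [0,0,0,0.2,0,-2,-1]
    - [0,0,0,0.2,0,-4.5,-1]
    - [0,0,0,0.2,1.5,-5.8,-1]
    - [0,0,0,0.2,5,-5.8,-1]
    - [0,0,0,0.2,9,-5.8,-1]
    - [0,0,0,0.2,12.5,-5.8,-1]
    - [0,0,0,0.2,15,-5.8,-1]
    - [0,0,0,0.2,16.2,-5.8,-1]
    - [0,0,0,0.2,16.5,-5.8,-1]
    - [0,0,0,0.2,16.5,-5.8,-1]
    - [0,0,0,0.2,16.5,-5.8,-1]

```text
t: 23.52
tcp_pos: [0.6466, 0.1403, 0.1192]
tool_rot: [0.708, 0.001, -0.0, -0.706]
force: [0.5, -0.0, -0.3]
finger_gap: 1.0
```

Emit:
step_arm:
  moves:
    - [0,0,0,0,0,0,-0.5]
    - [0,0,0,0,0,0,0]
    - [0,0,0,0,0,0,0.3]
    - [0,0,0,0,0,0,0.6]
    - [0,0,0,0,0,0,1]
    - [0,0,0,0,0,0,1]
    - [0,0,0,0,0,0,1]
    - [0,0,0,0,0,0,1]
  grip_force: 45

```text
t: 24.52
tcp_pos: [0.6465, 0.1404, 0.1196]
tool_rot: [0.708, 0.001, -0.0, -0.706]
force: [-2.3, 0.1, 4.8]
finger_gap: 0.359
```

Emit:
step_arm:
  moves:
    - [0,0,0,0,-0.3,0,1]
    - [0,0,0,0,-1,0,1]
    - [0,0,0,0,-2.5,0,1]
    - [0,0,0,0,-4.5,0,1]
    - [0,0,0,0,-7,0,1]
    - [0,0,0,0,-9,0,1]
    - [0,0,0,0,-10.5,0,1]
    - [0,0,0,0,-11,0,1]
    - [0,0,0,0,-11,0,1]
    - [0,0,0,0,-11,0,1]

```text
t: 25.78
tcp_pos: [0.6458, 0.1406, 0.2286]
tool_rot: [0.708, -0.0, -0.001, -0.706]
force: [-0.7, 0.1, -3.0]
finger_gap: 0.356
```

Emit:
step_arm:
  moves:
    - [0,0,0,0,0,-1,1]
    - [0,0,0,-0.1,0,-3,1]
    - [0,0,0,-0.2,0,-6,1]
    - [0,0,0,-0.4,0,-9.5,1]
    - [0,0,0,-0.6,0,-13,1]
    - [0,0,0,-0.8,0,-16.5,1]
    - [0,0,0,-1,0,-20,1]
    - [0,0,0,-1.1,0,-23.5,1]
    - [0,0,0,-1.2,0,-26.5,1]
    - [0,0,0,-1.3,0,-28.2,1]
    - [0,0,0,-1.3,0,-28.7,1]
    - [0,0,0,-1.3,0,-28.7,1]

```text
t: 27.28
tcp_pos: [0.633, -0.1461, 0.2293]
tool_rot: [0.708, -0.0, -0.001, -0.706]
force: [-0.6, 0.9, -1.7]
finger_gap: 0.362
```

Run:
```python
from h import *
q=sense();print(q['tcp_pos'],q['force']);snap('side','side8');snap('scene','scene8')
i=np.hstack([cv2.imread('pics/side8.png')[60:260,160:420],cv2.imread('pics/scene8.png')[130:330,160:420]])
cv2.imwrite('pics/c8.png',cv2.resize(i,(780,300)))
```

```text
[ 0.63300117 -0.14614005  0.22926831] [-0.60445748  0.86028598 -1.65187733]
```

View pics/c8.png

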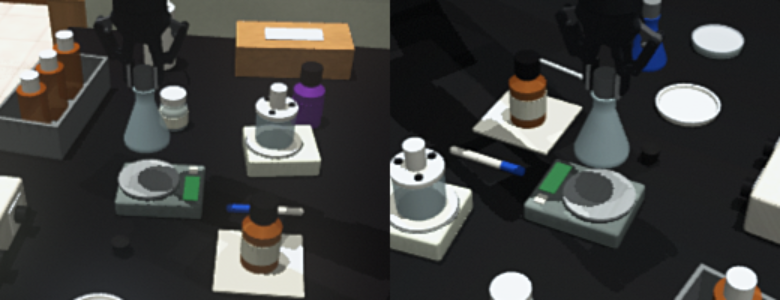

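Emit:
step_arm:
  moves:
    - [0,0,0,0,1,0,1]
    - [0,0,0,0,3,0,1]
    - [0,0,0,0,5,0,1]
    - [0,0,0,-0.05,6.4,0,1]
    - [0,0,0,-0.1,7,0,1]
    - [0,0,0,-0.1,7.2,0,1]
    - [0,0,0,-0.1,7.3,0,1]
    - [0,0,0,-0.1,7.3,0,1]

```text
t: 28.38
tcp_pos: [0.6323, -0.1456, 0.157]
tool_rot: [0.708, 0.0, -0.001, -0.706]
force: [-0.7, 0.5, -2.9]
finger_gap: 0.358
```

Emit:
step_arm:
  moves:
    - [0,0,0,0,0.05,0,1]
    - [0,0,0,0,0.1,0,1]
    - [0,0,0,0,0.15,0,1]
    - [0,0,0,0,0.15,0,1]

```text
t: 28.88
tcp_pos: [0.6323, -0.1456, 0.1554]
tool_rot: [0.708, 0.0, -0.001, -0.706]
force: [0.1, -0.3, -2.8]
finger_gap: 0.361
```

Emit:
step_arm:
  moves:
    - [0,0,0,0,0.05,0,1]
    - [0,0,0,0,0.1,0,1]
    - [0,0,0,0,0.12,0,1]
    - [0,0,0,0,0.12,0,1]

```text
t: 29.38
tcp_pos: [0.6323, -0.1456, 0.1547]
tool_rot: [0.708, 0.0, -0.001, -0.706]
force: [-1.3, 0.4, 2.8]
finger_gap: 0.363
```

Contact; release and back off, then look.

Emit:
step_arm:
  moves:
    - [0,0,0,0,0,0,0.3]
    - [0,0,0,0,0,0,0.1]
    - [0,0,0,0,0,0,-0.2]
    - [0,0,0,0,0,0,-0.6]
    - [0,0,0,0,0,0,-1]
    - [0,0,0,0,0,0,-1]
    - [0,0,0,0,0,0,-1]
    - [0,0,0,0,0,0,-1]

```text
t: 30.38
tcp_pos: [0.6323, -0.1456, 0.1547]
tool_rot: [0.708, 0.001, -0.001, -0.706]
force: [0.6, -0.5, -0.3]
finger_gap: 0.998
```

Emit:
step_arm:
  moves:
    - [0,0,0,0,-1.5,0,-1]
    - [0,0,0,0,-4.5,0,-1]
    - [0,0,0,0,-8.5,0,-1]
    - [0,0,0,0,-12,2,-1]
    - [0,0,0,0,-13,5,-1]
    - [0,0,0,0,-13,7.5,-1]
    - [0,0,0,0,-13,8,-1]
    - [0,0,0,0,-13,8,-1]

```text
t: 31.38
tcp_pos: [0.6323, -0.0655, 0.2849]
tool_rot: [0.708, 0.001, -0.001, -0.706]
force: [-0.2, 0.1, -0.0]
finger_gap: 1.001
```

Run:
```python
from w import *
look('wrist9',dict(stop=((.633,-.146),.03,.156,.172),pan=((.633,-.146),.054,.038,.046),box=((.613,-.147),.12,.026,.034),bottop=((.44,-.014),.04,.115,.135)))
```

```text
31.425 [ 0.63228248 -0.06599175  0.28465773] [ 0.03110773 -0.48507213  0.21761469] 0.9999266989200492
stop 871 [ 0.6312 -0.1448] 0.0323 z 0.1634 rect [ 631.4 -144.8] [30.8 31.4] 35.5
pan 1580 [ 0.6324 -0.1464] 0.1002 z 0.0396 rect [ 632.7 -143.6] [93.4 98.9] 87.7
box 3241 [ 0.6127 -0.1474] 0.1714 z 0.0297 rect [ 612.6 -147.4] [139.3 109. ] 5.2
bottop 1550 [ 0.4392 -0.0145] 0.041 z 0.1233 rect [439.6 -14.7] [38.3 39.9] 88.1
```

View pics/wrist9.png

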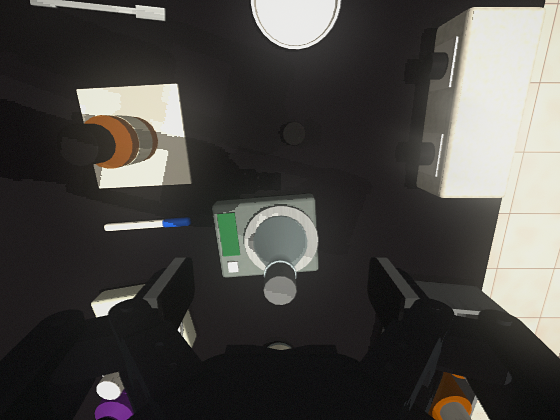

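Emit:
step_arm:
  moves:
    - [0,0,0,-2,0,0.5,-1]
    - [0,0,0,-5.5,0,1.5,-1]
    - [0,0,0,-9.5,0,2.5,-1]
    - [0,0,0,-13.5,0,3.5,-1]
    - [0,0,0,-17,0,4.6,-1]
    - [0,0,0,-19,0,5.2,-1]
    - [0,0,0,-19.3,0,5.2,-1]
    - [0,0,0,-19.3,0,5.2,-1]
    - [0,0,0,-19.3,0,5.2,-1]

```text
t: 32.55
tcp_pos: [0.4405, -0.0151, 0.2847]
tool_rot: [0.708, 0.001, -0.0, -0.706]
force: [0.3, 0.5, -0.2]
finger_gap: 1.0
```

Emit:
step_arm:
  moves:
    - [0,0,0,-0.1,1.5,0,-1]
    - [0,0,0,-0.1,5,0,-1]
    - [0,0,0,-0.1,9,0,-1]
    - [0,0,0,-0.1,13,0,-1]
    - [0,0,0,-0.1,15.8,0,-1]
    - [0,0,0,-0.1,17,0,-1]
    - [0,0,0,-0.1,17.3,0,-1]
    - [0,0,0,-0.1,17.3,0,-1]
    - [0,0,0,-0.1,17.3,0,-1]

```text
t: 33.67
tcp_pos: [0.4402, -0.016, 0.1126]
tool_rot: [0.709, 0.001, 0.0, -0.706]
force: [1.1, -0.5, 0.7]
finger_gap: 1.001
```

Emit:
step_arm:
  moves:
    - [0,0,0,0,0,0,-0.5]
    - [0,0,0,0,0,0,0]
    - [0,0,0,0,0,0,0.5]
    - [0,0,0,0,0,0,1]
    - [0,0,0,0,0,0,1]
    - [0,0,0,0,0,0,1]
    - [0,0,0,0,0,0,1]
    - [0,0,0,0,0,0,1]
  grip_force: 45

```text
t: 34.67
tcp_pos: [0.4401, -0.016, 0.1131]
tool_rot: [0.709, 0.002, 0.0, -0.705]
force: [-1.1, -0.4, 4.7]
finger_gap: 0.456
```

Emit:
step_arm:
  moves:
    - [0,0,0,0,-0.3,0,1]
    - [0,0,0,0,-1,0,1]
    - [0,0,0,0,-2.5,0,1]
    - [0,0,0,0,-4.5,0,1]
    - [0,0,0,0,-7,0,1]
    - [0,0,0,0,-9,0,1]
    - [0,0,0,0,-10.5,0,1]
    - [0,0,0,0,-11,0,1]
    - [0,0,0,0,-11,0,1]
    - [0,0,0,0,-11,0,1]

```text
t: 35.92
tcp_pos: [0.4392, -0.0153, 0.2224]
tool_rot: [0.709, 0.001, -0.0, -0.706]
force: [0.1, -0.4, -2.0]
finger_gap: 0.452
```

Emit:
step_arm:
  moves:
    - [0,0,0,1,0,0.7,1]
    - [0,0,0,3,0,2.2,1]
    - [0,0,0,5.5,0,4.1,1]
    - [0,0,0,8.3,0,6.2,1]
    - [0,0,0,11.3,0,8.5,1]
    - [0,0,0,14.3,0,10.8,1]
    - [0,0,0,17,0,12.8,1]
    - [0,0,0,19.2,0,14.5,1]
    - [0,0,0,20.5,0,15.5,1]
    - [0,0,0,20.9,0,15.9,1]
    - [0,0,0,20.9,0,15.9,1]
    - [0,0,0,20.9,0,15.9,1]

```text
t: 37.42
tcp_pos: [0.6472, 0.1438, 0.2216]
tool_rot: [0.709, 0.0, -0.001, -0.706]
force: [0.4, 0.5, -3.6]
finger_gap: 0.453
```

Run:
```python
from h import *
q=sense();print(q['tcp_pos'],q['tool_rot'],q['force']);snap('side','sideA');snap('scene','sceneA')
i=np.hstack([cv2.imread('pics/sideA.png')[140:340,120:380],cv2.imread('pics/sceneA.png')[80:280,200:460]])
cv2.imwrite('pics/cA.png',cv2.resize(i,(780,300)))
```

```text
[0.64720015 0.14376558 0.2215986 ] [ 7.08631775e-01  3.20756299e-04 -7.01856314e-04 -7.05578069e-01] [ 0.39133281  0.47171084 -3.59963892]
```

View pics/cA.png

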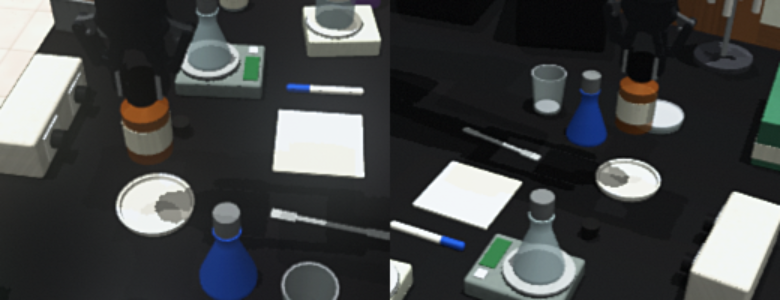

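Emit:
step_arm:
  moves:
    - [0,0,0,0.1,1,0,1]
    - [0,0,0,0.1,3,0,1]
    - [0,0,0,0.1,5.5,0.1,1]
    - [0,0,0,0.1,8,0.1,1]
    - [0,0,0,0.1,9.7,0.1,1]
    - [0,0,0,0.1,10.4,0.1,1]
    - [0,0,0,0.1,10.6,0.1,1]
    - [0,0,0,0.1,10.7,0.1,1]
    - [0,0,0,0.1,10.7,0.1,1]

```text
t: 38.65
tcp_pos: [0.649, 0.1442, 0.1158]
tool_rot: [0.709, 0.001, 0.0, -0.706]
force: [-0.0, 0.7, -3.6]
finger_gap: 0.455
```

Emit:
step_arm:
  moves:
    - [0,0,0,0,0.05,0,1]
    - [0,0,0,0,0.1,0,1]
    - [0,0,0,0,0.15,0,1]
    - [0,0,0,0,0.2,0,1]
    - [0,0,0,0,0.2,0,1]

```text
t: 39.28
tcp_pos: [0.6489, 0.1442, 0.1137]
tool_rot: [0.709, 0.001, 0.0, -0.706]
force: [0.7, -0.2, -2.5]
finger_gap: 0.453
```

Emit:
step_arm:
  moves:
    - [0,0,0,0,0.05,0,1]
    - [0,0,0,0,0.1,0,1]
    - [0,0,0,0,0.13,0,1]
    - [0,0,0,0,0.16,0,1]
    - [0,0,0,0,0.16,0,1]

```text
t: 39.9
tcp_pos: [0.6489, 0.1442, 0.1123]
tool_rot: [0.709, 0.001, 0.0, -0.706]
force: [-0.5, 0.6, -1.4]
finger_gap: 0.452
```

Emit:
step_arm:
  moves:
    - [0,0,0,0,0.04,0,1]
    - [0,0,0,0,0.08,0,1]
    - [0,0,0,0,0.08,0,1]

```text
t: 40.28
tcp_pos: [0.6489, 0.1442, 0.1122]
tool_rot: [0.709, 0.001, 0.0, -0.706]
force: [-2.5, -0.4, 4.3]
finger_gap: 0.454
```

Emit:
step_arm:
  moves:
    - [0,0,0,0,0,0,0.1]
    - [0,0,0,0,0,0,0]
    - [0,0,0,0,0,0,-0.2]
    - [0,0,0,0,0,0,-0.6]
    - [0,0,0,0,0,0,-1]
    - [0,0,0,0,0,0,-1]
    - [0,0,0,0,0,0,-1]
    - [0,0,0,0,0,0,-1]

```text
t: 41.28
tcp_pos: [0.6489, 0.1442, 0.1122]
tool_rot: [0.709, 0.001, 0.0, -0.706]
force: [-0.4, -0.3, -0.1]
finger_gap: 1.002
```

Emit:
step_arm:
  moves:
    - [0,0,0,0,-1.5,0,-1]
    - [0,0,0,0,-4.5,0,-1]
    - [0,0,0,0,-8.5,0,-1]
    - [0,0,0,0,-12.5,0,-1]
    - [0,0,0,0,-16,2,-1]
    - [0,0,0,0,-17,4,-1]
    - [0,0,0,0,-17,5.5,-1]
    - [0,0,0,0,-17,5.5,-1]

```text
t: 42.28
tcp_pos: [0.6472, 0.2013, 0.2799]
tool_rot: [0.709, 0.001, -0.002, -0.705]
force: [0.8, -0.6, 0.3]
finger_gap: 1.003
```

Run:
```python
from w import *
look('wristB',dict(cap=((.6485,.145),.03,.115,.13),dish=((.6485,.145),.065,.009,.017),floor=((.6485,.145),.045,.003,.0075)))
snap('side','sideB');snap('scene','sceneB')
for v in('side','scene'):
    C=cloud(load(v+'B'))
    for k,(c,r,a,b) in dict(cellgrip=((.437,-.285),.03,.138,.152),stop=((.633,-.146),.03,.156,.172),cap=((.6485,.145),.03,.115,.13),blue=((.531,.238),.03,.12,.135),beaker=((.428,.287),.06,.068,.085),petri=((.625,.348),.06,.012,.028)).items():
        P=sl(C,c,r,a,b); print(v,k,len(P),cv2.minEnclosingCircle(P[:,:2].astype(np.float32)) if len(P)>5 else '')
cv2.imwrite('pics/cB.png',cv2.resize(np.hstack([cv2.imread('pics/sideB.png'),cv2.imread('pics/sceneB.png')]),(800,300)))
```

```text
42.325 [0.64736127 0.20038467 0.27969057] [ 0.757037   -0.07765585 -0.28499056] 1.0003376445282108
cap 1109 [0.6476 0.146 ] 0.04 z 0.1225 rect [647.8 146.3] [38.7 38.9] 51.2
dish 599 [0.6485 0.1453] 0.1054 z 0.0114 rect [649.1 149.5] [ 96.3 103.6] 87.6
floor 1140 [0.6485 0.145 ] 0.0901 z 0.0047 rect [648.3 153.5] [89.7 72. ] 0.3
side cellgrip 90 ((0.43706247210502625, -0.28522372245788574), 0.016105400398373604)
side stop 131 ((0.6297810077667236, -0.1457597315311432), 0.0175763089209795)
side cap 313 ((0.6461952924728394, 0.14547820389270782), 0.02068973146378994)
side blue 244 ((0.5302179455757141, 0.23944348096847534), 0.01656304858624935)
side beaker 392 ((0.42895400524139404, 0.2870604395866394), 0.032760102301836014)
side petri 2326 ((0.6224085092544556, 0.34802982211112976), 0.048291612416505814)
scene cellgrip 165 ((0.4390721917152405, -0.28679826855659485), 0.016389910131692886)
scene stop 191 ((0.6352524757385254, -0.14600913226604462), 0.017165889963507652)
scene cap 175 ((0.6511187553405762, 0.14371488988399506), 0.022347137331962585)
scene blue 83 ((0.5340956449508667, 0.23838287591934204), 0.019504263997077942)
scene beaker 162 ((0.43157434463500977, 0.28615039587020874), 0.03530829772353172)
scene petri 507 ((0.6258230209350586, 0.347709983587265), 0.05015797168016434)
```

View pics/cB.png

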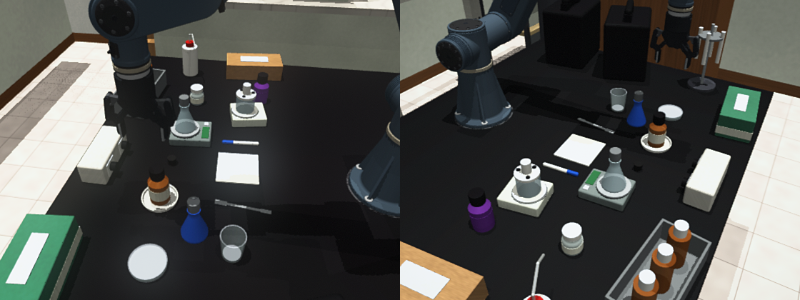

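All three vessels are centred and upright, and the bystanders have not moved.

```bash
python3 -c "
from station import *
print(sign_off(), sense()['t'])"
```

```text
the job is handed in; nothing more can be done
the job is handed in; nothing more can be done
```

The swap is done and I handed it in at about 42 s of the 120 s allowed. I moved the bottle to the tile, the cell to the stirrer, the flask to the balance, and then the bottle from the tile to the drip dish. Each vessel was lowered in small steps until the wrist force showed contact, then released.

**Final positions:** in the wrist camera's pictures, each vessel stands this far from the middle of its station.

| Vessel | Station | Offset from centre |
|---|---|---|
| Cell | Stirrer plate | under 1 mm |
| Flask | Balance pan | about 2 mm |
| Bottle | Drip dish | about 1 mm |

- **Upright:** all three stand upright, and their tops are at the expected heights to within 1 mm.
- **Left alone:** the beaker, petri dish and blue flask measured where they were to within 1–3.5 mm. That is about the scatter of those two cameras. The spatula and the purple bottle I checked only by eye, and they look unmoved.
- **Disagreement:** the scene and side cameras differ by up to 5.5 mm in x for the same objects. I relied on the wrist camera instead, because its sizes and heights matched the listed dimensions.

The gripper was open and clear of everything at hand-in. No check failed.

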